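# Hold the tub lid open for refilling

### The arm

A 7-joint arm with a two-finger parallel gripper is mounted at the origin on the work surface. World frame = base frame: x ahead of the robot, y to its left, z up, the work surface at z = 0. Lengths are in m, angles in rad, forces in N, time in s.
With the tool pointing down it reaches from about 0.4 to 0.85 m from the base axis. Payload 10.4 kg.
Tool frame: the origin (TCP) lies midway between the tips of the shut fingers; the grasp point (between the pads) lies 19 mm behind it (manip.hold_point_z is the distance from the TCP to the grasp point, in m); z points along the fingers, y is the line along which they close (so a half turn about z gives the same grasp; the last joint's range is limited). The gripper opens to 85 mm and grips with 20 to 120 N. Pads are 22 mm wide; open, the fingers measure 114 mm over their backs; the gripper's body (76 mm by 85 mm) begins 54 mm behind the grasp point. The pads swing forward as they close: fully open they stand 13 mm farther back than shut.
Start: joints at [-1.302, 0.332, -0.065, 1.46, 0.022, 1.35, -0.088], TCP at [0.18, 0.599, 0.231] pointing down, gripper open.
Joint ranges: [-2.6, 2.6], [-0.5, 2.12], [-1.47, 1.34], [0.16, 2.42], [-1.27, 4.41], [0.06, 2.06], [-2.6, 2.6]. Speed limits (rad/s): [2.22, 2.22, 2.79, 2.79, 3.14, 3.14, 3.14].

### API

Orientations are given as a unit quaternion [x, y, z, w].
In Python, from workcell import manip, eyes, job gives the robot as it stands.
- The arm moves only by the shell command python3 -m crank 'ROWS' [FORCE]. ROWS is JSON, a list that holds one entry, the list of rows, each a list of 7 numbers: the finger opening in cm, from 0 to 8.54, then the shift along the world's x, y, z in cm, then the turn, a rotation vector about the world's x, y, z in degrees. In form: [[[hand, x, y, z, ax, ay, az], ...]]. A call has 1 to 20 rows; each row shifts and turns the commanded pose from where the row before left it; what a row does not reach is not made up. A row lasts 1/8 s, in which the tool goes at most 62.5 mm and 10.7 degrees, less where a joint would pass 70% of its speed; a pose out of reach is approached as far as the arm can. A call with a gripper value outside its range is refused whole. The fingers move at their own pace and stop on an object; FORCE is the grip in N (left out, the last holds). Time passes only in rows, so rows that do not move let the fingers close. It gives the time, the measured TCP pose, the force, the opening and the grip force at its end, in the units of the state.
- manip.get_obs(): the state, without advancing time (a new reading comes with each control period).
- eyes.camera(name): name is "scene" or "top" or "wrist"; returns (picture, depth): 384x512x3 uint8, red, green, blue; 384x512 float32, m along the optical axis (not along the pixel's ray), 0 where there is no reading.
- eyes.camera_params(name): a dict with "fx", "fy", "cx", "cy" (pixels), "world_from_camera" (4x4, takes a point from camera to world coordinates); the wrist camera has in their place "hand_eye" (4x4, takes a point from camera to tool coordinates, whose origin is the TCP and whose axes are the flange's). Camera axes: x right, y down, z forward; pixel columns grow to the right and rows downward; lengths in m; the calibration is good to about 2 mm. A picture is of the moment at which its call begins: read the wrist's pose just before it. camera_params takes no time and is no camera call.
- job.hand_in(): hands the job in; it is judged then, once.
The state is a dict: "clock": time; "joint_pos": joint angles; "joint_velocities": joint speeds; "tau": joint torques, N m; "position": TCP position; "ee_rot": TCP orientation; "ft_force": force on the tool from outside, world axes, zero at the start; "torque": the same for the moment, N m; "grip_width": opening from 0.0 (shut) to 1.0 (fully open); "grasp_force": force on a finger pad.
Only numpy, scipy, OpenCV 4.12 (cv2) and the standard library are available. Lean on these libraries where they do the work, as an engineer would, in place of code of your own. Each camera call takes 0.05 s, during which the arm holds its last target. There are 200 camera calls.

### The job

I want to scoop walnuts from the blue tub into the white one: first fold the blue tub's stiff lid back until it stands upright and let go of it, then lift the white tub's sprung lid and hold it open at 60 degrees for me. Finish while still holding the white lid there in the gripper, keeping still, since it snaps shut if let go. Leave the other things on the shelf where they are.

Things in the scene. Friction and masses are not known exactly. Their poses are not given: they have to be found in the camera images.
- blue_tub: blue plastic tub fixed to the shelf, 140 mm deep (its x) by 130 mm wide (its y), 120 mm tall to the rim, with a hinged lid of the same colour (8 mm thick, 148 by 138 mm). Origin: centre of its underside; x points from its front (the tab side, roughly facing the robot) to its back (the hinge side), z up. Left or right of the other tub.
- blue_grip (a point): centre of the yellow roll at the end of the blue lid's tab: 18 mm diameter, 26 mm long along the tub's y, flat ends, on an arm 16 mm wide. It lies in the lid's plane, 34 mm ahead of the middle of its front edge, 178 mm from the hinge axis, 124 mm above the shelf when shut. Pinched on its flat ends from above, it can turn between the fingers as the lid swings.
- blue_hinge (a point): middle of the blue lid's hinge axis, on the tub's back rim, 124 mm above the shelf; the axis runs along the tub's y
- white_tub: white plastic tub fixed to the shelf, 140 mm deep (its x) by 130 mm wide (its y), 120 mm tall to the rim, with a hinged lid of the same colour (8 mm thick, 148 by 138 mm). Origin: centre of its underside; x points from its front (the tab side, roughly facing the robot) to its back (the hinge side), z up. Left or right of the other tub.
- white_grip (a point): centre of the red roll at the end of the white lid's tab: 18 mm diameter, 26 mm long along the tub's y, flat ends, on an arm 16 mm wide. It lies in the lid's plane, 34 mm ahead of the middle of its front edge, 178 mm from the hinge axis, 124 mm above the shelf when shut. Pinched on its flat ends from above, it can turn between the fingers as the lid swings.
- white_hinge (a point): middle of the white lid's hinge axis, on the tub's back rim, 124 mm above the shelf; the axis runs along the tub's y
- blue_lid (a joint): opening angle of the blue lid (rad): 0 shut, 1.571 standing upright, stop at 1.9; opening lifts the tab up and back, away from the robot. Stiff hinge (about 0.35 N m): stays where it is left. Starts between 0.05 and 0.6.
- white_lid (a joint): opening angle of the white lid (rad): 0 shut, 1.047 = 60 degrees open, stop at 1.9; opening lifts the tab up and back. A spring hinge: it snaps shut by itself from any angle (needs about 1 to 2 N at the tab). Starts shut.
- mug: red enamel mug, 80 mm across, 85 mm tall, upright; loose bystander, to be left where it is. Origin: centre of its underside.
- colander: silver aluminium colander, 200 mm across (250 mm over its ears), 95 mm tall; loose bystander, to be left where it is. Origin: centre of its underside.
- mortar: white ceramic mortar, 130 mm across, 80 mm tall; loose bystander, to be left where it is. Origin: centre of its underside.
- pestle: white ceramic pestle lying on the shelf, 140 mm long, 36 mm thick; loose bystander, to be left where it is. Origin: centre of its underside.
- reamer: wooden citrus reamer lying on the shelf, 155 mm long, 44 mm thick; loose bystander, to be left where it is. Origin: centre of its underside.
- jar: amber glass jar with steel cap, 72 mm across, 120 mm tall; loose bystander, to be left where it is. Origin: centre of its underside.
There are look-alikes about, which are no part of the job. There is more than one size of the blue_tub; the one meant has the size given above.

How it is judged:
By the outcome, as a careful person would: the job done as asked, in the order asked, and still so for the second after the job is handed in, while the arm keeps its last pose, push and grip.
It also fails if it takes over 59 s, if anything falls off the work surface, if the arm or the gripper's body presses on something with over 40 N, if the wrist force passes 120 N, or if a joint passes its speed limit or range.

## Working session

There is one attempt and no reset: what is moved stays moved. The work goes in short steps, Python scripts to look and compute and a shell command to move; the robot and the scene stay as the last step left them, time stands still between calls to the robot, and variables do not carry over. Pictures are saved under pics/ and viewed, at most 10 in all, crops included, and the job is handed in when it is done.

```bash
mkdir -p pics; ls; cat > h.py <<'E'
import numpy as np, cv2
from workcell import manip, eyes, job
from scipy.spatial.transform import Rotation as R
def cam(n):
    o=manip.get_obs(); im,d=eyes.camera(n); p=eyes.camera_params(n)
    if n=="wrist":
        T=np.eye(4); T[:3,:3]=R.from_quat(o["ee_rot"]).as_matrix(); T[:3,3]=o["position"]
        W=T@np.array(p["hand_eye"])
    else: W=np.array(p["world_from_camera"])
    v,u=np.mgrid[:384,:512]
    P=np.stack([(u-p["cx"])/p["fx"]*d,(v-p["cy"])/p["fy"]*d,d],-1)@W[:3,:3].T+W[:3,3]
    return im,d,P
def save(im,n,s=1.0):
    cv2.imwrite("pics/"+n,cv2.resize(im[:,:,::-1],None,fx=s,fy=s))
E
python3 - <<'E'
from h import *
for n in("scene","top"):
    im,d,P=cam(n); save(im,n+"0.png",1.5); np.savez(n+"0.npz",im=im,d=d,P=P)
print(manip.get_obs())
E
```

```text
pics
{'clock': 0.1, 'joint_pos': array([-1.30159921,  0.33284059, -0.06471182,  1.46084268,  0.02162466,
        1.34989559, -0.08850655]), 'joint_velocities': array([-0.00036753, -0.0032668 , -0.00016242, -0.0022079 ,  0.0004447 ,
        0.00072711, -0.00101664]), 'tau': array([ 1.40680368e-03, -6.26752782e+01,  4.91989288e-02, -3.92429566e+01,
        1.63227646e-02,  6.92320056e-03,  7.66681183e-06]), 'position': array([0.17970518, 0.59826438, 0.23058259]), 'ee_rot': array([ 1.45367143e-01,  9.89377571e-01, -6.42520209e-04, -5.54682181e-05]), 'ft_force': array([ 0.24754956, -0.67840603,  0.20536546]), 'torque': array([-0.01648576, -0.02749641, -0.01467756]), 'grasp_force': 0.0, 'grip_width': 0.9967540353058777}
```

View pics/scene0.png

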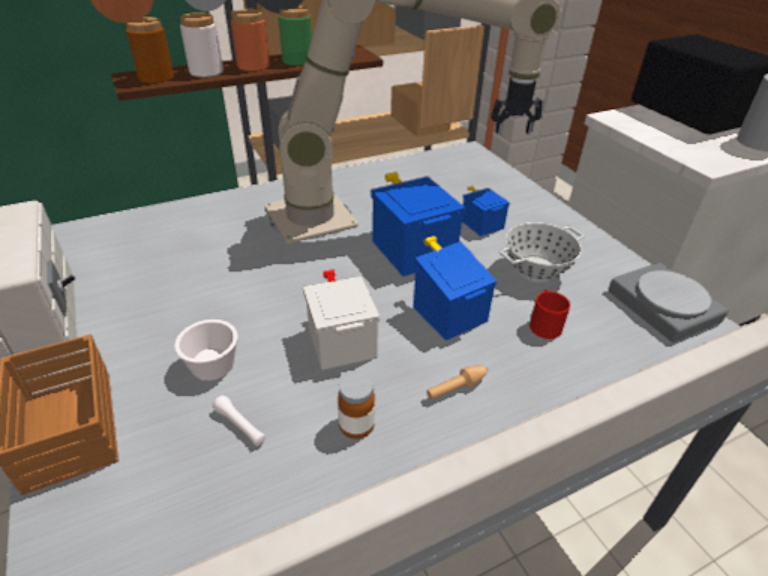

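View pics/top0.png

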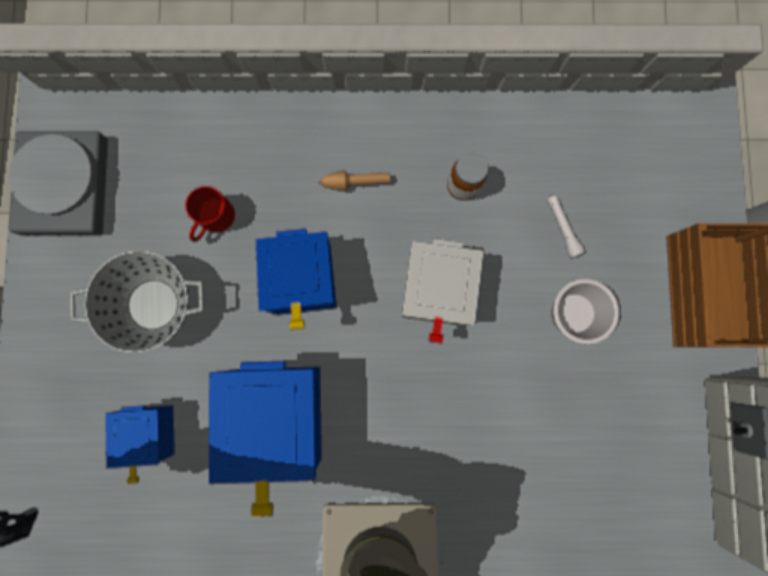

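Both views show three blue tubs (top picture, 768×576). They are a big one at (265,425), a small one at (135,437), and a medium one at (295,272) with its yellow roll at (297,322), about the same size as the white tub at (443,283). The white tub's red roll is at (436,337). The other red thing is the mug at (209,210), and the other pale things are the mortar, the pestle and the white cabinet. I choose the medium blue tub and will check its size.

```bash
cat > meas.py <<'E'
from h import *
t=np.load("top0.npz"); im,d,P=t["im"],t["d"],t["P"]
hsv=cv2.cvtColor(im,cv2.COLOR_RGB2HSV)
H,S,V=[hsv[...,i].astype(int) for i in range(3)]
blue=(abs(H-112)<14)&(S>150)&(V>70)
yel=(abs(H-25)<8)&(S>150)&(V>90); red=((H<6)|(H>174))&(S>150)&(V>90)
white=(S<40)&(V>150)&(P[...,2]>.1)&(d>0)&(P[...,2]<.2)
for nm,m in(("blue",blue),("yel",yel),("red",red),("white",white)):
    n,l,st,c=cv2.connectedComponentsWithStats(m.astype(np.uint8))
    for i in range(1,n):
        if st[i,4]<40: continue
        mm=(l==i)&(d>0); Q=P[mm]
        if nm in("blue","white"):
            # lid top: highest points plane
            k=Q[:,2]>.09; q=Q[k]
            if len(q)<50: q=Q
            A=np.c_[q[:,:2],np.ones(len(q))]
            pl=np.linalg.lstsq(A,q[:,2],rcond=None)[0]; r=abs(A@pl-q[:,2])
            q=q[r<.006]; A=np.c_[q[:,:2],np.ones(len(q))]; pl=np.linalg.lstsq(A,q[:,2],rcond=None)[0]
            b=cv2.minAreaRect((q[:,:2]*1000).astype(np.float32))
            print(nm,c[i].round(),st[i,4],"z",np.percentile(q[:,2],[2,50,98]).round(3),"plane",pl.round(3),"rect",np.round(b[0]),np.round(b[1]),round(b[2],1))
        else:
            print(nm,c[i].round(),st[i,4],"mean",Q.mean(0).round(3),"max z",Q[:,2].max().round(3),"min",Q.min(0).round(3),"max",Q.max(0).round(3))
k=(P[...,2]>.05)&(d>0)
E
python3 meas.py; python3 - <<'E'
from h import *
p=eyes.camera_params("top");print(p["fx"],np.round(p["world_from_camera"],3))
E
```

```text
blue [196. 180.] 2404 z [0.126 0.145 0.158] plane [-0.209 -0.021  0.268] rect [582. 160.] [152. 137.] 6.2
blue [174. 282.] 5337 z [0.169 0.174 0.178] plane [-0.001  0.001  0.174] rect [304. 208.] [206. 186.] 1.5
blue [ 88. 291.] 1282 z [0.09  0.093 0.097] plane [-0.002  0.001  0.093] rect [267. 469.] [107.  98.] 4.5
yel [197. 211.] 112 mean [0.487 0.15  0.164] max z 0.173 min [0.469 0.136 0.152] max [0.511 0.161 0.173]
yel [174. 329.] 104 mean [0.181 0.205 0.172] max z 0.176 min [0.164 0.194 0.168] max [0.2   0.214 0.176]
yel [174. 341.] 62 mean [0.151 0.204 0.178] max z 0.182 min [0.145 0.187 0.174] max [0.158 0.219 0.182]
red [137. 142.] 124 mean [0.707 0.35  0.067] max z 0.088 min [ 0.654  0.31  -0.001] max [0.754 0.386 0.088]
red [291. 221.] 101 mean [ 0.463 -0.108  0.129] max z 0.137 min [ 0.445 -0.118  0.124] max [ 0.487 -0.094  0.137]
white [252.  24.] 7575 z [0.157 0.161 0.165] plane [-0.011 -0.     0.172] rect [1031.   -6.] [1478.   52.] 90.0
white [295. 187.] 2352 z [0.124 0.129 0.133] plane [ 0.001 -0.     0.129] rect [ 560. -123.] [136. 153.] 81.7
white [509. 360.] 72 z [0.149 0.153 0.157] plane [-0.005  0.575  0.544] rect [  92. -679.] [ 7. 98.] 89.7
366.5872537076441 [[-0.003 -0.994  0.114  0.425]
 [-1.     0.002 -0.006  0.003]
 [ 0.006 -0.114 -0.993  1.164]
 [ 0.     0.     0.     1.   ]]
```

```bash
python3 - <<'E'
from h import *
a=np.load("scene0.npz")["im"][150:260,190:340]; b=np.load("top0.npz")["im"][140:240,160:335]
save(a,"crop_s.png",4); 
E
```

```text
(no output)
```

View pics/crop_s.png

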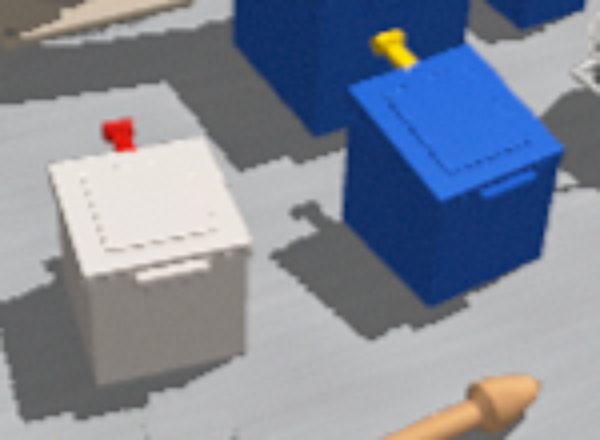

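The crop shows white tub's roll at (118,132) shut, and the medium blue tub's yellow roll at (388,45) with its lid ajar. The blue lid measures about 150×137 mm with its hinge side near z 0.128, so it is the right tub. Its angle is about 0.2 rad and yaw about 6°; the white tub's yaw is about -8.3°. Moving above the yellow roll.

```bash
python3 -m crank '[[[5,2.5,-3.75,0.6,0,0,1.9],[5,2.5,-3.75,0.6,0,0,1.9],[5,2.5,-3.75,0.6,0,0,1.9],[5,2.5,-3.75,0.6,0,0,1.9],[5,2.5,-3.75,0.6,0,0,1.9],[5,2.5,-3.75,0.6,0,0,1.9],[5,2.5,-3.75,0.6,0,0,1.9],[5,2.5,-3.75,0.6,0,0,1.9],[5,2.5,-3.75,0.6,0,0,1.9],[5,2.5,-3.75,0.6,0,0,1.9],[5,2.5,-3.75,0.6,0,0,1.9],[5,2.5,-3.75,0.6,0,0,1.9],[5,0,0,0,0,0,0],[5,0,0,0,0,0,0]]]' 40
cat > w.py <<'E'
from h import *; import sys
im,d,P=cam("wrist"); save(im,sys.argv[1],1.0)
hsv=cv2.cvtColor(im,cv2.COLOR_RGB2HSV); H,S,V=[hsv[...,i].astype(int) for i in range(3)]
m={"y":(abs(H-25)<8)&(S>150)&(V>90),"r":((H<6)|(H>174))&(S>150)&(V>90)}[sys.argv[2]]&(d>0)
n,l,st,c=cv2.connectedComponentsWithStats(m.astype(np.uint8)); i=1+st[1:,4].argmax()
q=P[l==i]; yaw=np.radians(float(sys.argv[3])); ex=np.array([np.cos(yaw),np.sin(yaw)]); ey=np.array([-ex[1],ex[0]])
a=q[:,:2]@ex; b=q[:,:2]@ey
wide=a<np.percentile(a,1)+.018
lo,hi=np.percentile(b[wide],[2,98]); amin=np.percentile(a,1)
print("n",st[i,4],"px",c[i],"amin",amin.round(4),"b",lo.round(4),hi.round(4),"ztop",np.percentile(q[wide][:,2],95).round(4))
print("roll xy (front+9mm):",((amin+.009)*ex+(lo+hi)/2*ey).round(4))
o=manip.get_obs();print("tcp",o["position"].round(4),o["clock"],"tooly deg",np.degrees(np.arctan2(*R.from_quat(o["ee_rot"]).as_matrix()[[1,0],1])).round(1))
E
python3 w.py w1.png y 6
```

```text
clock: 1.85
position: [0.4793, 0.1492, 0.303]
ee_rot: [-0.053, 0.999, 0.0, -0.0]
ft_force: [-0.4, 0.4, -0.5]
grip_width: 0.588
grasp_force: 0.0
n 1083 px [261.677747   185.78485688] amin 0.4773 b 0.0891 0.1132 ztop 0.1699
roll xy (front+9mm): [0.4731 0.1514]
tcp [0.4791 0.1496 0.303 ] 1.9 tooly deg 96.2
```

View pics/w1.png

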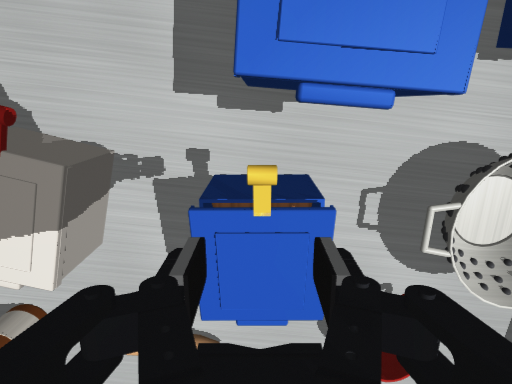

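The wrist view shows the yellow roll at (262,175), centred ahead of the fingers, with the gap under the ajar blue lid visible. The roll is at (0.474, 0.151, 0.161). Descending and pinching.

```bash
python3 -m crank '[[[5,-0.5,0.2,-3.2,0,0,0],[5,0,0,-3.25,0,0,0],[5,0,0,-3.25,0,0,0],[5,0,0,-3.25,0,0,0],[5,0,0,-3.25,0,0,0],[5,0,0,0,0,0,0],[1.5,0,0,0,0,0,0],[1.5,0,0,0,0,0,0],[1.5,0,0,0,0,0,0],[1.5,0,0,0,0,0,0],[1.5,0,0,0,0,0,0],[1.5,0,0,0,0,0,0]]]' 40
python3 - <<'E'
import numpy as np
# tcp increments in cm along arc about hinge, yaw 6deg
def arc(t0,t1,n,yaw):
    t=np.linspace(t0,t1,n+1); a=-17.8*np.cos(t); z=17.8*np.sin(t); y=np.radians(yaw)
    return np.c_[np.diff(a)*np.cos(y),np.diff(a)*np.sin(y),np.diff(z)].round(2)
print(arc(.21,1.571,14,6)); print(arc(0,1.047,12,-8.5))
E
```

```text
clock: 3.4
position: [0.4751, 0.1507, 0.1415]
ee_rot: [-0.053, 0.999, 0.0, 0.0]
ft_force: [0.3, -0.3, 2.2]
grip_width: 0.295
grasp_force: 43.1
[[0.44 0.05 1.67]
 [0.6  0.06 1.62]
 [0.75 0.08 1.56]
 [0.9  0.09 1.47]
 [1.04 0.11 1.38]
 [1.17 0.12 1.27]
 [1.28 0.13 1.15]
 [1.39 0.15 1.02]
 [1.48 0.16 0.88]
 [1.56 0.16 0.73]
 [1.62 0.17 0.58]
 [1.67 0.18 0.42]
 [1.7  0.18 0.25]
 [1.72 0.18 0.08]]
[[ 0.07 -0.01  1.55]
 [ 0.2  -0.03  1.54]
 [ 0.33 -0.05  1.52]
 [ 0.46 -0.07  1.48]
 [ 0.59 -0.09  1.43]
 [ 0.71 -0.11  1.38]
 [ 0.82 -0.12  1.31]
 [ 0.93 -0.14  1.23]
 [ 1.04 -0.16  1.14]
 [ 1.13 -0.17  1.05]
 [ 1.22 -0.18  0.95]
 [ 1.29 -0.19  0.83]]
```

Pinched at 25 mm. Swinging the first half and checking forces.

```bash
python3 -m crank '[[[1.5,0.44,0.05,1.67,0,0,0],[1.5,0.6,0.06,1.62,0,0,0],[1.5,0.75,0.08,1.56,0,0,0],[1.5,0.9,0.09,1.47,0,0,0],[1.5,1.04,0.11,1.38,0,0,0],[1.5,1.17,0.12,1.27,0,0,0],[1.5,1.28,0.13,1.15,0,0,0]]]'
```

```text
clock: 4.28
position: [0.5365, 0.1574, 0.2432]
ee_rot: [-0.053, 0.999, 0.0, -0.001]
ft_force: [0.4, 1.8, -8.6]
grip_width: 0.299
grasp_force: 40.2
```

```bash
python3 -m crank '[[[1.5,1.39,0.15,1.02,0,0,0],[1.5,1.48,0.16,0.88,0,0,0],[1.5,1.56,0.16,0.73,0,0,0],[1.5,1.62,0.17,0.58,0,0,0],[1.5,1.67,0.18,0.42,0,0,0],[1.5,1.7,0.18,0.25,0,0,0],[1.5,1.72,0.18,0.08,0,0,0],[1.5,0,0,0,0,0,0],[1.5,0,0,0,0,0,0]]]'
python3 - <<'E'
from h import *
im,d,P=cam("scene"); save(im,"s2.png",1.5)
hsv=cv2.cvtColor(im,cv2.COLOR_RGB2HSV); H,S,V=[hsv[...,i].astype(int) for i in range(3)]
m=(abs(H-112)<16)&(S>130)&(V>50)&(d>0)&(P[...,2]>.135)&(P[...,0]>.55)
q=P[m]; print(len(q),q.min(0).round(3),q.max(0).round(3))
c=q.mean(0); n=np.linalg.svd(q-c)[2][2]; n*=np.sign(n[0]); print("n",n.round(3),c.round(3),"tilt of face from vertical deg",np.degrees(np.arcsin(n[2])).round(1),"yaw",np.degrees(np.arctan2(n[1],n[0])).round(1))
E
```

```text
clock: 5.4
position: [0.648, 0.1694, 0.2828]
ee_rot: [-0.053, 0.999, 0.0, 0.0]
ft_force: [0.4, 3.0, 1.1]
grip_width: 0.296
grasp_force: 39.5
1180 [0.622 0.097 0.135] [0.666 0.238 0.389]
n [0.996 0.082 0.034] [0.646 0.16  0.211] tilt of face from vertical deg 1.9 yaw 4.7
```

View pics/s2.png

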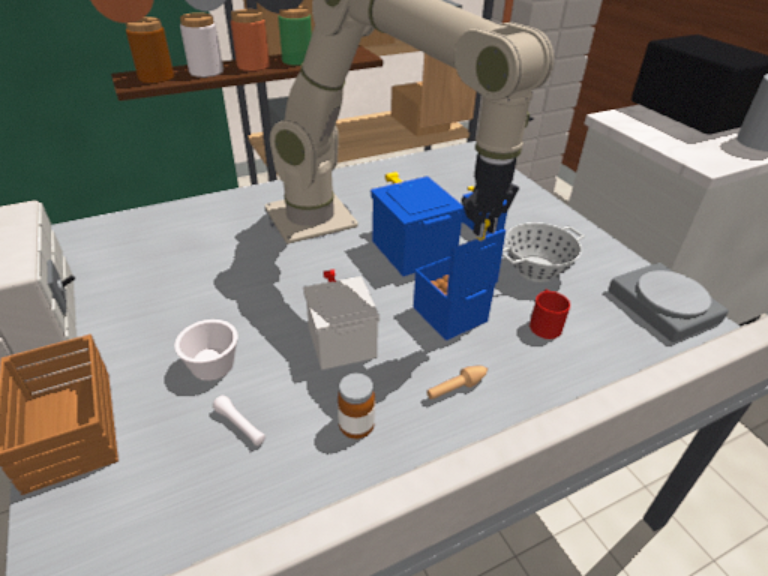

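The picture shows the blue lid upright at (480,260), still pinched, with walnuts visible. I'll refit the lid face excluding gripper pixels.

```bash
cat > lid.py <<'E'
from h import *
im,d,P=cam("scene")
hsv=cv2.cvtColor(im,cv2.COLOR_RGB2HSV); H,S,V=[hsv[...,i].astype(int) for i in range(3)]
m=(abs(H-112)<16)&(S>150)&(V>60)&(d>0)&(P[...,2]>.15)&(P[...,2]<.262)&(P[...,0]>.55)
q=P[m]
for _ in range(4):
    c=q.mean(0); n=np.linalg.svd(q-c)[2][2]; n*=np.sign(n[0]); r=abs((q-c)@n); q=q[r<max(.004,2*r.std()*.8)]
print(len(q),"n",n.round(3),c.round(3),"lid angle deg",90-np.degrees(np.arcsin(n[2])).round(1),"face x at z.124/.302, y=.168:",[round(c[0]-(n[1]*(.168-c[1])+n[2]*(z-c[2]))/n[0],4) for z in(.124,.302)])
E
python3 lid.py
```

```text
824 n [0.994 0.101 0.048] [0.647 0.164 0.208] lid angle deg 87.3 face x at z.124/.302, y=.168: [np.float64(0.6503), np.float64(0.6418)]
```

```bash
python3 -m crank '[[[1.5,0.4,0.04,0,0,0,0],[1.5,0,0,0,0,0,0],[4.5,0,0,0,0,0,0],[4.5,0,0,0,0,0,0],[4.5,0,0,0,0,0,0],[4.5,0,0,0,0,0,0]]]'; python3 - <<'E'
from workcell import manip
print(manip.get_obs()["grip_width"])
E
```

```text
clock: 6.25
position: [0.652, 0.1689, 0.282]
ee_rot: [-0.053, 0.999, -0.0, -0.0]
ft_force: [1.2, -0.8, -0.2]
grip_width: 0.527
grasp_force: 0.0
0.5266375195013622
```

```bash
python3 -m crank '[[[4.5,0,0,3,0,0,0],[4.5,0,0,4,0,0,0],[4.5,0,0,3,0,0,0],[4.5,-2.2,-3.05,-1.2,0,0,-1.6],[4.5,-2.2,-3.05,-1.2,0,0,-1.6],[4.5,-2.2,-3.05,-1.2,0,0,-1.6],[4.5,-2.2,-3.05,-1.2,0,0,-1.6],[4.5,-2.2,-3.05,-1.2,0,0,-1.6],[4.5,-2.2,-3.05,-1.2,0,0,-1.6],[4.5,-2.2,-3.05,-1.2,0,0,-1.6],[4.5,-2.2,-3.05,-1.2,0,0,-1.6],[4.5,-2.2,-3.05,-1.2,0,0,-1.6],[4.5,0,0,0,0,0,0],[4.5,0,0,0,0,0,0]]]'; python3 lid.py; python3 w.py w2.png r -8.5; python3 - <<'E'
from h import *
im,d,P=cam("top"); save(im[130:250,150:340],"t3.png",4)
hsv=cv2.cvtColor(im,cv2.COLOR_RGB2HSV); H,S,V=[hsv[...,i].astype(int) for i in range(3)]
m=(abs(H-25)<8)&(S>150)&(V>90)&(d>0)&(P[...,2]>.22); q=P[m]
print(len(q),q.mean(0).round(4),q.min(0).round(3),q.max(0).round(3))
E
```

```text
clock: 8.0
position: [0.4544, -0.1048, 0.2745]
ee_rot: [0.072, 0.997, 0.0, 0.0]
ft_force: [0.3, -0.2, 1.3]
grip_width: 0.528
grasp_force: 0.0
806 n [0.995 0.098 0.026] [0.648 0.165 0.209] lid angle deg 88.5 face x at z.124/.302, y=.168: [np.float64(0.6503), np.float64(0.6456)]
n 1060 px [256.31415094 184.64528302] amin 0.4504 b -0.0508 -0.026 ztop 0.1325
roll xy (front+9mm): [ 0.4487 -0.1059]
tcp [ 0.4546 -0.1044  0.2744] 8.1 tooly deg 81.8
71 [0.6428 0.1669 0.3094] [0.637 0.155 0.304] [0.651 0.179 0.313]
```

View pics/w2.png

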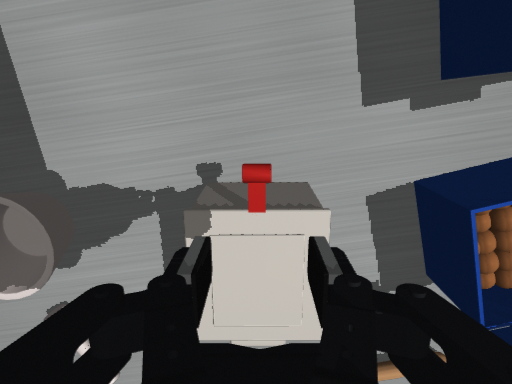

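The red roll at (257,173) in the wrist view is centred between the fingers, and the blue tub's lid still stands (88.5° measured). Descending to (0.452, -0.106), TCP z 0.105, and pinching.

```bash
python3 -m crank '[[[4.5,-0.25,-0.15,-3.4,0,0,0],[4.5,0,0,-3.4,0,0,0],[4.5,0,0,-3.4,0,0,0],[4.5,0,0,-3.4,0,0,0],[4.5,0,0,-3.4,0,0,0],[4.5,0,0,0,0,0,0],[1.5,0,0,0,0,0,0],[1.5,0,0,0,0,0,0],[1.5,0,0,0,0,0,0],[1.5,0,0,0,0,0,0],[1.5,0,0,0,0,0,0],[1.5,0,0,0,0,0,0]]]' 50
```

```text
clock: 9.65
position: [0.4524, -0.1069, 0.1046]
ee_rot: [0.072, 0.997, 0.0, 0.001]
ft_force: [5.1, -2.3, 2.8]
grip_width: 0.294
grasp_force: 50.8
```

```bash
python3 -m crank '[[[1.5,0.07,-0.01,1.55,0,0,0],[1.5,0.2,-0.03,1.54,0,0,0],[1.5,0.33,-0.05,1.52,0,0,0],[1.5,0.46,-0.07,1.48,0,0,0],[1.5,0.59,-0.09,1.43,0,0,0],[1.5,0.71,-0.11,1.38,0,0,0],[1.5,0.82,-0.12,1.31,0,0,0],[1.5,0.93,-0.14,1.23,0,0,0],[1.5,1.04,-0.16,1.14,0,0,0],[1.5,1.13,-0.17,1.05,0,0,0],[1.5,1.22,-0.18,0.95,0,0,0],[1.5,1.29,-0.19,0.83,0,0,0],[1.5,0,0,0,0,0,0],[1.5,0,0,0,0,0,0]]]'
python3 - <<'E'
from h import *
im,d,P=cam("scene"); save(im,"s4.png",1.5)
hsv=cv2.cvtColor(im,cv2.COLOR_RGB2HSV); S,V=hsv[...,1].astype(int),hsv[...,2].astype(int)
box=(d>0)&(P[...,1]>-.2)&(P[...,1]<-.05)&(P[...,2]>.14)&(P[...,2]<.25)&(P[...,0]>.5)&(P[...,0]<.68)
q=P[box&(V>110)&(S<60)]; print(len(q))
for _ in range(5):
    c=q.mean(0); n=np.linalg.svd(q-c)[2][2]; n*=np.sign(n[2]); r=abs((q-c)@n); q=q[r<max(.004,1.8*r.std())]
print(len(q),n.round(3),c.round(3),"angle",np.degrees(np.arccos(n[2])).round(1))
E
python3 lid.py
```

```text
clock: 11.4
position: [0.5391, -0.1193, 0.2579]
ee_rot: [0.072, 0.997, 0.0, -0.0]
ft_force: [0.1, 4.1, -4.0]
grip_width: 0.291
grasp_force: 50.3
1782
1580 [ 0.842 -0.119  0.526] [ 0.586 -0.127  0.196] angle 58.3
811 n [0.995 0.098 0.026] [0.649 0.164 0.208] lid angle deg 88.5 face x at z.124/.302, y=.168: [np.float64(0.6504), np.float64(0.6458)]
```

View pics/s4.png

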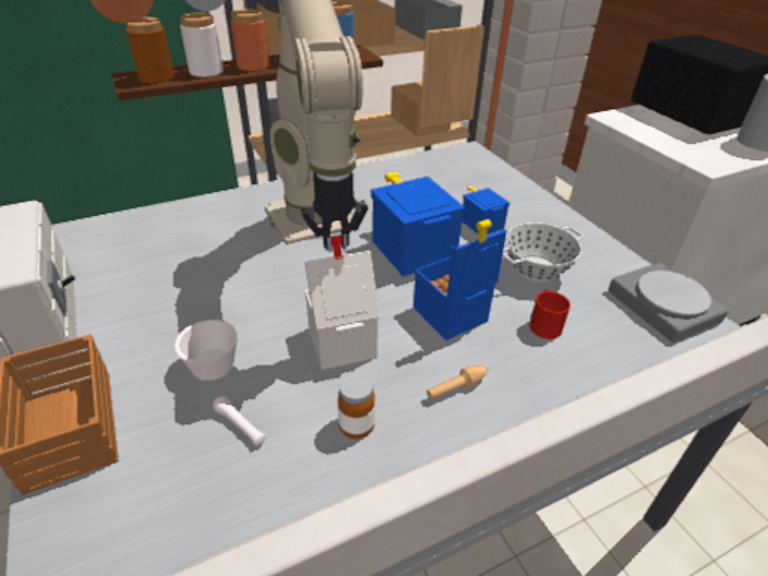

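The white lid is held at (345,285), about 58–59° open, and the blue lid stands free at (480,265). I'll nudge it about 1° more and let it settle.

```bash
python3 -m crank '[[[1.5,0.25,-0.04,0.15,0,0,0],[1.5,0,0,0,0,0,0],[1.5,0,0,0,0,0,0],[1.5,0,0,0,0,0,0],[1.5,0,0,0,0,0,0]]]'
python3 - <<'E'
from h import *
im,d,P=cam("scene")
hsv=cv2.cvtColor(im,cv2.COLOR_RGB2HSV); S,V=hsv[...,1].astype(int),hsv[...,2].astype(int)
box=(d>0)&(P[...,1]>-.2)&(P[...,1]<-.05)&(P[...,2]>.14)&(P[...,2]<.25)&(P[...,0]>.5)&(P[...,0]<.68)
q=P[box&(V>110)&(S<60)]
for _ in range(5):
    c=q.mean(0); n=np.linalg.svd(q-c)[2][2]; n*=np.sign(n[2]); r=abs((q-c)@n); q=q[r<max(.004,1.8*r.std())]
a=np.degrees(np.arccos(n[2])); print("angle",a.round(1),np.abs(manip.get_obs()["joint_velocities"]).max())
if 57.5<a<62: print(job.hand_in())
E
```

```text
clock: 12.12
position: [0.5414, -0.1196, 0.2593]
ee_rot: [0.072, 0.997, 0.0, -0.0]
ft_force: [-0.4, 6.6, -6.1]
grip_width: 0.292
grasp_force: 50.3
angle 59.2 0.0017635062649344717
the job is handed in; nothing more can be done
None
```

The job is handed in at about 12 s: the blue tub's lid stands upright and released (measured about 88.5°), and the white tub's lid is held still in the gripper at about 59°; I saw no sign of anything else on the shelf having moved.

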